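# Clear the flap and lever open the waste well

### The arm

A 6-joint arm with a two-finger parallel gripper is mounted at the origin on the work surface. World frame = base frame: x ahead of the robot, y to its left, z up, the work surface at z = 0. Lengths are in m, angles in rad, forces in N, time in s.
With the tool pointing down it reaches from about 0.375 to 0.975 m from the base axis. Payload 3.8 kg.
Tool frame: the origin (TCP) lies at the very end of the fingers, on their centre line; the grasp point (between the pads) lies 19 mm behind it; x points along the fingers, z is the direction in which the jaws open and shut, and the axes are right-handed (so a half turn about x gives the same grasp; the last joint's range is limited). The gripper opens to 88 mm and grips with 3 to 60 N. Pads are 18 mm wide; open, the fingers measure 123 mm over their backs; the gripper's body (75 mm by 187 mm) begins 45 mm behind the grasp point.
Start: joints at [-1.251, 0.264, 1.604, -0, 1.274, -0.037], TCP at [0.236, -0.632, 0.239] pointing down, gripper open.
Joint ranges: [-2.63, 2.63], [-0.94, 2.18], [0.31, 2.57], [-1.31, 4.45], [0, 2.66], [-2.55, 2.55]. Speed limits (rad/s): [2.57, 2.57, 3.14, 3.14, 3.14, 3.14].

### API

Orientations are given as a unit quaternion [x, y, z, w].
In Python, from cell import ctrl, vision gives the robot as it stands. The module is installed in compiled form; this text tells all that it offers.
- The arm moves only by the tool apply_moves, never from a script. Its arguments are lists of equal length, an entry for each row: "linear": the shift along the tool's x, y, z in m, a list of three; "yaw": the turn about the tool's x in rad; "grip": the finger opening in m, from 0 to 0.0881. In form: {"linear": [[dx, dy, dz], ...], "yaw": [yaw, ...], "grip": [grip, ...]}. A call has 1 to 10 rows; each row is the pose to reach, as a shift and turn from the pose commanded when the call began, along the tool's axes at that moment; what a row does not reach only later rows make up. A row lasts 1/12 s, in which the tool goes at most 41.7 mm and 7.16 degrees, less where a joint would pass 70% of its speed; a pose out of reach is approached as far as the arm can. A call with a gripper value outside its range is refused whole. The fingers move at their own pace and stop on an object; "newtons" is the grip in N (left out, the last holds). Time passes only in rows, so rows that repeat a pose let the fingers close. It gives the time, the measured TCP pose, the force and the opening at its end, in the units of the state.
- ctrl.observe(): the state, without advancing time (a new reading comes with each control period).
- vision.grab_frame(name): name is "side" or "top"; returns a dict with "frame" (384x512x3 uint8, red, green, blue), "vertical_fov" (degrees; the focal length in pixels is half the picture's height over the tangent of half this angle, whatever the lens; pixels are square), "cx", "cy" (the principal point, pixels), "dist" ([k1, k2, p1, p2, k3] as OpenCV has them; the pictures are not rectified), "extrinsics" (4x4, takes a point from world to camera coordinates). Camera axes: x right, y up, looking along -z (the intrinsics and any distortion apply to the point x, -y, -z); pixel columns grow to the right and rows downward; lengths in m; the calibration is good to about 2 mm. A picture is of the moment at which its call begins. There is no depth.
- ctrl.close_job(): hands the job in, once; it reports no verdict.
The state is a dict: "t": time; "joints": joint angles; "dq": joint speeds; "tau": joint torques, N m; "ee_pos": TCP position; "eef_rot": TCP orientation; "contact_force": force on the tool from outside, world axes, zero at the start; "torque": the same for the moment, N m; "width": finger opening in m.
Only numpy, scipy, OpenCV 4.12 (cv2) and the standard library are available. Lean on these libraries where they do the work, as an engineer would, in place of code of your own. Each camera call takes 0.05 s, during which the arm holds its last target.

### The job

Somebody left a tube rack standing on the heavy steel flap of the shielded waste well. Push the rack off the flap, straight across the hinge, so that it stands upright and wholly on the fixed shelf behind the hinge; slide it, never lift it. Then press the long end of the lever down to its stop with the fingers so that the lever raises the flap (do not raise the flap with the fingers), and finish while still holding the lever down with the flap open; leave everything else on the bench where it stands.

Things in the scene. Friction and masses are not known exactly. Their poses are not given: they have to be found in the camera images.
- well: Fixed waste well, a white box on the bench, 180 mm wide (x) and about 510 mm long (y). Origin on the bench; z up. Along y: end fence (inner face -213 mm, 12 mm above the shelf), grey shelf (-213 to -92), hinge line (-90), steel flap (to +50; x -82 to +82), two fulcrum cheeks (84 to 116; x -27 to +27; top 92 mm above the bench), lever's long arm (to 285) over an 8 mm high foot plate.
- rack: Loose grey rack of small capped tubes, 110 mm (its x) by 70 mm (its y) by 50 mm high, about 0.3 kg; origin at the centre of its underside. It starts on the flap, its axes within about 15 degrees of the well's; its +y side, towards the lever, is free for the fingers. It slides on flap and shelf, and is wholly on the shelf when its centre is past -127 mm in the well's y.
- shelf_mid (a point): Middle of the fixed shelf's top surface: well x 0, y -152 mm, z 80 mm. The shelf is flush with the shut flap, 180 mm wide (x), 121 mm long (y).
- flap (a joint): Opening angle of the steel flap (16 mm thick, about 3 kg) about the hinge line, rad: 0 shut, about 0.26 with the lever at its stop. It falls shut when the lever is let go.
- flap_lip (a point): Middle of the upper edge of the flap's free end, 140 mm from the hinge; 80 mm above the bench when shut, about 36 mm higher with the lever at its stop.
- lever (a joint): Lever angle about its pivot (well x 0, y 100 mm, z 75 mm), rad: 0 at rest, long end up; grows as the long end is pressed down; stop at 0.56. A roller on its short end lies under the flap's free edge. Holding the long end down takes about 3 to 8 N; the flap's weight drives it back up when let go.
- lever_pad (a point): Middle of the upper face of the flat press pad on the lever's long end, 50 mm (well x) by 45 mm. 170 mm from the pivot; at rest at well y about 261 mm, 130 mm above the bench, tilted 16 degrees; at the stop about 36 mm above the bench, tilted 16 degrees the other way. It moves on an arc about the pivot; other bench items stand some 60 mm or more to its sides.
Things that resemble listed ones, but are neither listed nor needed, are in the scene too. What is shaped like the rack but orange is not meant.

How it is judged:
By the outcome, as a careful person would: the job done as asked, in the order asked, and still so for the second after the job is handed in, while the arm keeps its last pose, push and grip.
It also fails if it takes over 43 s, if anything falls off the work surface, if the arm or the gripper's body presses on something with over 40 N, if the wrist force passes 120 N, or if a joint passes its speed limit or range.

## Working session

There is one attempt and no reset: what is moved stays moved. The work goes in short steps, Python scripts to look and compute and a tool call to move; the robot and the scene stay as the last step left them, time stands still between calls to the robot, and variables do not carry over. Pictures are saved under pics/ and viewed, and the job is handed in when it is done.

Besides the shell and the picture viewer there is one more tool, called after "Emit:" in YAML: its name, and indented under it one key for each argument. apply_moves: Moves the arm, as the interface text tells. Its arguments: {"type":"object","properties":{"linear":{"type":"array"},"yaw":{"type":"array"},"grip":{"type":"array"},"newtons":{"type":"number"}},"required":["linear","yaw","grip"]}

```bash
mkdir -p pics; cat > h.py <<'E'
import numpy as np,cv2,pickle
from cell import ctrl,vision
def snap(n,tag):
    f=vision.grab_frame(n); pickle.dump(f,open(f'pics/{tag}.pkl','wb'))
    cv2.imwrite(f'pics/{tag}.png',f['frame'][:,:,::-1]); return f
def load(tag): return pickle.load(open(f'pics/{tag}.pkl','rb'))
def K(f):
    h=f['frame'].shape[0]; F=h/2/np.tan(np.radians(f['vertical_fov'])/2)
    return np.array([[F,0,f['cx']],[0,F,f['cy']],[0,0,1.]])
def ray(f,px):
    u=cv2.undistortPoints(np.array([[px]],float),K(f),np.array(f['dist'],float))[0,0]
    E=np.array(f['extrinsics']);R=E[:3,:3];t=E[:3,3]
    return -R.T@t, R.T@np.array([u[0],-u[1],-1.])
def onz(f,px,z):
    o,d=ray(f,px); return o+d*(z-o[2])/d[2]
def proj(f,P):
    P=np.atleast_2d(P);E=np.array(f['extrinsics']);c=P@E[:3,:3].T+E[:3,3]
    c=c*[1,-1,-1]
    return cv2.projectPoints(c,np.zeros(3),np.zeros(3),K(f),np.array(f['dist'],float))[0][:,0]
def crop(tag,x0,y0,x1,y1,s,out):
    im=cv2.imread(f'pics/{tag}.png')[y0:y1,x0:x1]
    cv2.imwrite(f'pics/{out}.png',cv2.resize(im,None,fx=s,fy=s,interpolation=cv2.INTER_CUBIC))
E
python3 - <<'E'
from h import *
for n in('top','side'):
    f=snap(n,n+'0');print(n,f['vertical_fov'],f['dist'],ray(f,(256,192)))
s=ctrl.observe();print(s)
E
```

```text
top 44.659636064781154 [0.06229045 0.         0.         0.         0.        ] (array([ 0.2798466 , -0.05141123,  1.25205193]), array([ 0.19873791, -0.00598988, -0.98035556]))
side 49.685267360044065 [-0.06227115  0.          0.          0.          0.        ] (array([-0.01559558,  0.48942166,  0.96624091]), array([ 0.42099115, -0.48072652, -0.76930755]))
{'t': 0.1, 'joints': array([-1.25090211e+00,  2.64693233e-01,  1.60524543e+00, -2.22556408e-06,
        1.27372471e+00, -3.69232005e-02]), 'dq': array([-0.00016922, -0.00121056, -0.00332579, -0.00094102,  0.00138003,
       -0.00167885]), 'tau': array([ 3.87574019e-04, -5.03618467e+01, -3.58071041e+01,  7.30462256e-02,
        2.33633537e-02, -5.13738462e-05]), 'ee_pos': array([ 0.23554968, -0.63186662,  0.23749782]), 'eef_rot': array([ 0.40377028,  0.58138133, -0.40289247,  0.58020941]), 'contact_force': array([-0.67338544,  0.51178278,  0.2984765 ]), 'torque': array([0.00504397, 0.00295531, 0.00256303]), 'width': 0.08799869225395478}
```

View pics/top0.png

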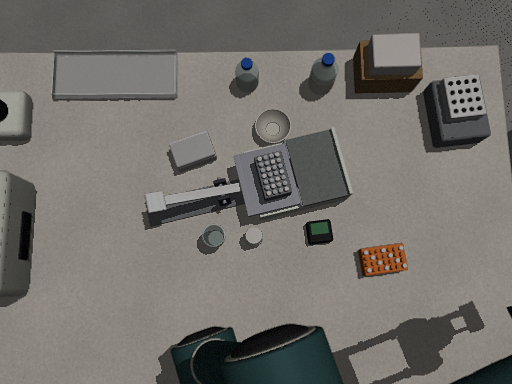

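View pics/side0.png

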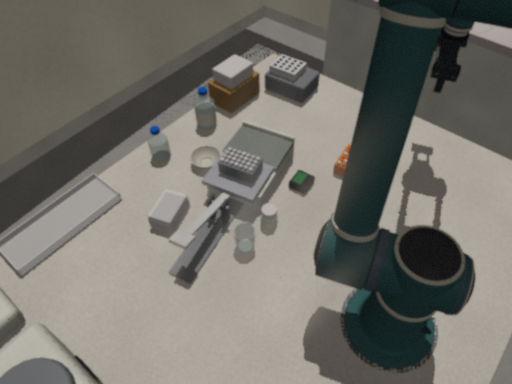

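```bash
python3 - <<'E'
from h import *
crop('top0',135,100,365,265,3.4,'c1')
crop('side0',150,110,320,300,3.1,'c2')
E
```

```text
(no output)
```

View pics/c1.png

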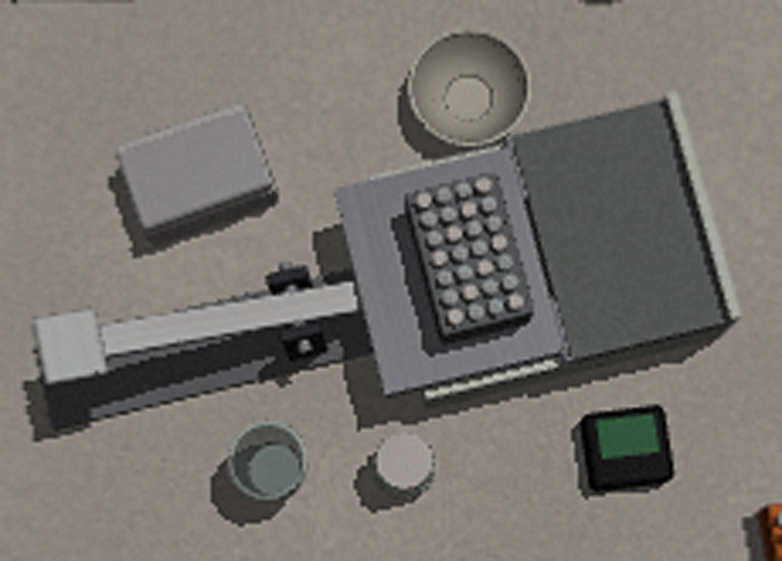

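View pics/c2.png

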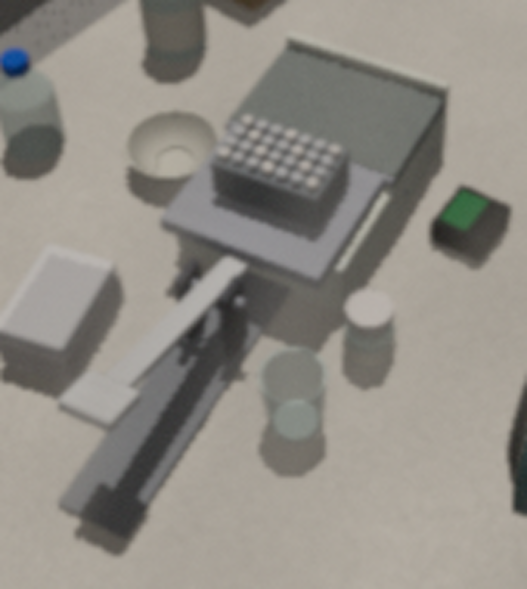

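```bash
python3 - <<'E'
from h import *
from scipy.optimize import least_squares
t=load('top0');s=load('side0')
T=lambda p:np.array(p)/3.4+[135,100]
S=lambda p:np.array(p)/3.1+[150,110]
# crop centers: resize offset ~0.35px ignored
W=np.array([[82,50,80],[-82,50,80],[90,-92,80],[-90,-92,80]])/1e3
tp=np.array([T(p) for p in[(338,188),(386,392),(512,138),(568,356)]])
sp=np.array([S(p) for p in[(163,221),(320,277),(0,0),(385,182)]])
def w2w(q,P):
    c,n=np.cos(q[2]),np.sin(q[2]);P=np.atleast_2d(P)
    return np.c_[q[0]+c*P[:,0]-n*P[:,1],q[1]+n*P[:,0]+c*P[:,1],P[:,2]]
def res(q):
    w=w2w(q,W)
    return np.r_[(proj(t,w)-tp).ravel(),(proj(s,w[[0,1,3]])-sp[[0,1,3]]).ravel()]
r=least_squares(res,[.7,-.05,0.2]);q=r.x;print(q,np.degrees(q[2]));print(r.fun.round(1))
def inv(q,p):
    c,n=np.cos(q[2]),np.sin(q[2]);d=np.array(p[:2])-q[:2]
    return np.array([c*d[0]+n*d[1],-n*d[0]+c*d[1]])*1e3
for nm,C,f,pts in(('top',T,t,[(424,201),(484,184),(456,318),(516,302)]),('side',S,s,[(225,155),(252,121),(314,183),(340,150)])):
    g=np.array([inv(q,onz(f,C(p),.130)) for p in pts]);print(nm,g.round(1).tolist(),g.mean(0).round(1))
print('pad top proj',(proj(t,w2w(q,[[0,.261,.130]]))-[135,100])*3.4,(proj(s,w2w(q,[[0,.261,.130]]))-[150,110])*3.1)
print('lip,pad,shelfmid world',w2w(q,np.array([[0,50,80],[0,261,130],[0,-152,80]])/1e3))
from scipy.spatial.transform import Rotation as R
print(R.from_quat(ctrl.observe()['eef_rot']).as_matrix().round(3))
np.save('q.npy',q)
# overlay
im=cv2.imread('pics/c1.png')
for P in [[82,50],[-82,50],[90,-92],[-90,-92],[90,-213],[-90,-213]]:
    u=(proj(t,w2w(q,[[P[0]/1e3,P[1]/1e3,.08]]))[0]-[135,100])*3.4;cv2.circle(im,tuple(int(v) for v in u),3,(0,0,255),1)
cv2.imwrite('pics/o1.png',im)
E
```

```text
[ 0.54822325 -0.06714536  0.22540029] 12.914485237739946
[-1.6 -0.6 -0.8  0.2 -0.4 -1.4  0.7  0.6 -0.7 -0.8 -0.3  0.9  3.4 -1.7]
top [[40.6, -11.0], [42.6, -56.6], [-49.2, -12.5], [-48.2, -57.3]] [ -3.5 -34.3]
side [[41.4, -6.0], [40.7, -55.0], [-47.1, -10.6], [-49.5, -57.2]] [ -3.6 -32.2]
pad top proj [[ 69.05016152 341.62687912]] [[100.16055333 393.72333452]]
lip,pad,shelfmid world [[ 0.53704843 -0.01841012  0.08      ]
 [ 0.48989066  0.18725258  0.13      ]
 [ 0.58219473 -0.21530047  0.08      ]]
[[-0.001  0.937  0.349]
 [ 0.002  0.349 -0.937]
 [-1.     0.    -0.002]]
```

View pics/o1.png

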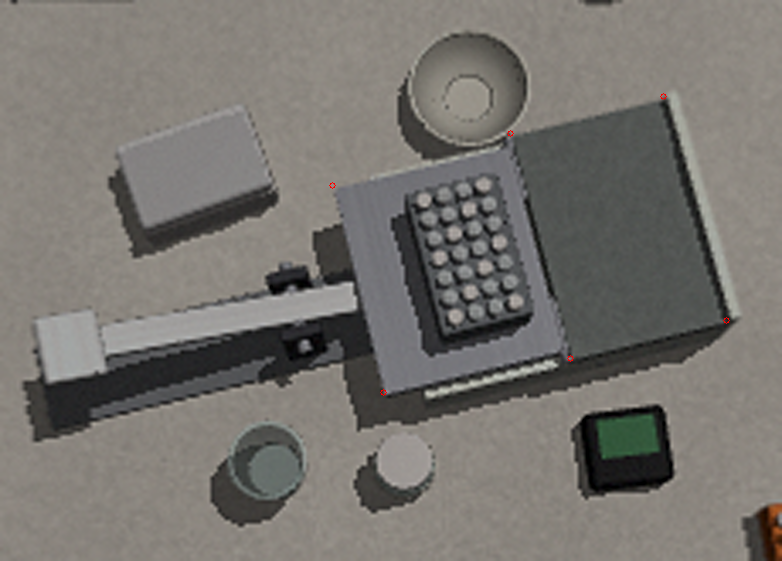

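```bash
cat >> h.py <<'E'
from scipy.spatial.transform import Rotation as R
def w2w(q,P):
    c,n=np.cos(q[2]),np.sin(q[2]);P=np.atleast_2d(P)
    return np.c_[q[0]+c*P[:,0]-n*P[:,1],q[1]+n*P[:,0]+c*P[:,1],P[:,2]]
def inv(q,p):
    c,n=np.cos(q[2]),np.sin(q[2]);d=np.array(p[:2])-q[:2]
    return np.array([c*d[0]+n*d[1],-n*d[0]+c*d[1],p[2]])
def go(x,y,z,jaw):  # well mm, jaw axis angle rel. well x (deg)
    q=np.load('q.npy');s=ctrl.observe();M=R.from_quat(s['eef_rot']).as_matrix()
    P=w2w(q,[[x/1e3,y/1e3,z/1e3]])[0]
    cur=np.arctan2(M[1,2],M[0,2]);d=q[2]+np.radians(jaw)-cur;d=(d+np.pi)%(2*np.pi)-np.pi
    print('t',s['t'],'well now',(inv(q,s['ee_pos'])*1e3).round(1),'jaw rel',round(np.degrees(cur-q[2]),1),'F',s['contact_force'].round(1),'w',s['width'].round(4))
    print('target',P.round(4),'tool shift',(M.T@(P-s['ee_pos'])).round(4),'yaw',round(-d,4),'| well axes in tool x:',(M.T@[np.cos(q[2]),np.sin(q[2]),0]).round(3),'y:',(M.T@[-np.sin(q[2]),np.cos(q[2]),0]).round(3))
E
python3 -c "
from h import *
go(-3.5,34,200,0)"
```

```text
Traceback (most recent call last):
  File "h.py", line 34, in go
    print('t',s['t'],'well now',(inv(q,s['ee_pos'])*1e3).round(1),'jaw rel',round(np.degrees(cur-q[2]),1),'F',s['contact_force'].round(1),'w',s['width'].round(4))
                                                                                                                                              ^^^^^^^^^^^^^^^^
AttributeError: 'float' object has no attribute 'round'
```

```bash
sed -i "s/s\['width'\].round(4)/round(s['width'],4)/" h.py
python3 -c "
from h import *
go(-3.5,34,200,0)"
```

```text
t 0.1 well now [-431.  -480.6  237.5] jaw rel -82.5 F [-0.7  0.5  0.3] w 0.088
target [ 0.5372 -0.0348  0.2   ] tool shift [ 0.0385  0.4912 -0.454 ] yaw -1.4394 | well axes in tool x: [-0.     0.991  0.131] y: [ 0.002  0.131 -0.991]
```

Things that could be taken for the rack: the grey rack on the flap at (272,174), the orange rack at (384,260), and the dark block with a perforated top at (463,100). I choose the grey one on the flap. Crop c1 confirms it, showing 4x7 grey caps. Only one lever is in view, with its pad at (155,200).

Emit:
apply_moves:
  linear:
    - [0, 0.03, -0.027]
    - [0, 0.06, -0.055]
    - [0, 0.09, -0.083]
    - [0, 0.12, -0.11]
    - [0, 0.15, -0.138]
    - [0, 0.18, -0.165]
    - [0, 0.21, -0.193]
    - [0, 0.24, -0.22]
    - [0, 0.27, -0.248]
    - [0, 0.295, -0.272]
  yaw: [-0.1, -0.2, -0.3, -0.4, -0.5, -0.6, -0.7, -0.8, -0.9, -1.0]
  grip: [0.06, 0.06, 0.06, 0.06, 0.06, 0.06, 0.06, 0.06, 0.06, 0.06]

```text
t: 0.93
ee_pos: [0.4176, -0.272, 0.2383]
eef_rot: [0.074, 0.703, -0.073, 0.703]
contact_force: [0.8, 0.1, 0.0]
width: 0.0599
```

```bash
python3 -c "
from h import *
go(-3.5,34,200,0)"
```

```text
t 0.9333 well now [-173.1 -170.5  238.3] jaw rel -24.9 F [0.8 0.1 0. ] w 0.0599
target [ 0.5372 -0.0348  0.2   ] tool shift [0.0385 0.2568 0.0679] yaw -0.4341 | well axes in tool x: [-0.     0.421  0.907] y: [ 0.001  0.907 -0.421]
```

Emit:
apply_moves:
  linear:
    - [0.005, 0.034, 0.009]
    - [0.01, 0.068, 0.018]
    - [0.015, 0.102, 0.027]
    - [0.02, 0.136, 0.036]
    - [0.025, 0.17, 0.045]
    - [0.03, 0.2, 0.053]
    - [0.035, 0.23, 0.061]
    - [0.038, 0.257, 0.068]
    - [0.038, 0.257, 0.068]
    - [0.038, 0.257, 0.068]
  yaw: [-0.06, -0.12, -0.18, -0.24, -0.3, -0.36, -0.42, -0.434, -0.434, -0.434]
  grip: [0.06, 0.06, 0.06, 0.06, 0.06, 0.06, 0.06, 0.06, 0.06, 0.06]

```text
t: 1.77
ee_pos: [0.538, -0.0367, 0.1999]
eef_rot: [-0.079, 0.703, 0.079, 0.702]
contact_force: [-0.4, 0.0, 0.1]
width: 0.0599
```

```bash
python3 -c "
from h import *
go(-3.5,34,95,0)
snap('side','side1')
crop('side1',130,80,320,270,3,'c3')
go(-3.5,34,95,0)"
```

```text
t 1.7667 well now [ -3.2  32.  199.9] jaw rel -0.1 F [-0.4  0.   0.1] w 0.0599
target [ 0.5372 -0.0348  0.095 ] tool shift [ 0.1049  0.002  -0.0002] yaw -0.0026 | well axes in tool x: [-0.002  0.003  1.   ] y: [ 0.     1.    -0.003]
t 1.8167 well now [ -3.6  31.1 200.2] jaw rel -0.2 F [ 0.  -0.5 -0.2] w 0.06
target [ 0.5372 -0.0348  0.095 ] tool shift [0.1052 0.0029 0.0002] yaw -0.0041 | well axes in tool x: [-0.001  0.004  1.   ] y: [-0.     1.    -0.004]
```

View pics/c3.png

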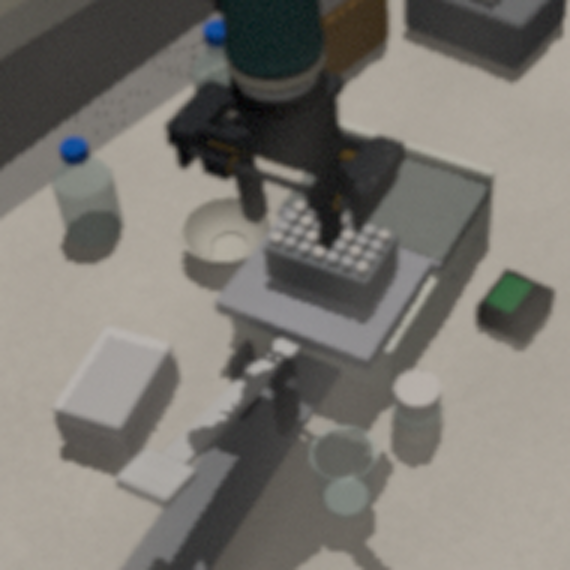

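The side view shows the fingers above the flap, on the lever side of the rack. The rack is at about (330,255) in the crop. I'll descend in front of it.

Emit:
apply_moves:
  linear:
    - [0.03, 0.005, 0]
    - [0.06, 0.005, 0]
    - [0.08, 0.005, 0]
    - [0.095, 0.005, 0]
    - [0.105, 0.005, 0]
    - [0.105, 0.005, 0]
  yaw: [0, 0, 0, 0, 0, 0]
  grip: [0.06, 0.06, 0.06, 0.06, 0.06, 0.06]

```text
t: 2.32
ee_pos: [0.5348, -0.034, 0.0934]
eef_rot: [-0.077, 0.704, 0.077, 0.701]
contact_force: [-0.3, 0.0, 1.0]
width: 0.06
```

```bash
python3 -c "
from h import *
snap('side','side2')
snap('top','top2')
crop('side2',180,110,310,240,4,'c4')
go(-3.5,-108,95,0)"
```

```text
t 2.4167 well now [-3.4 35.  96.1] jaw rel -0.4 F [-0.5  0.   0.1] w 0.0603
target [ 0.5689 -0.1732  0.095 ] tool shift [ 0.0011 -0.143   0.0008] yaw -0.0066 | well axes in tool x: [-0.     0.007  1.   ] y: [-0.     1.    -0.007]
```

View pics/c4.png

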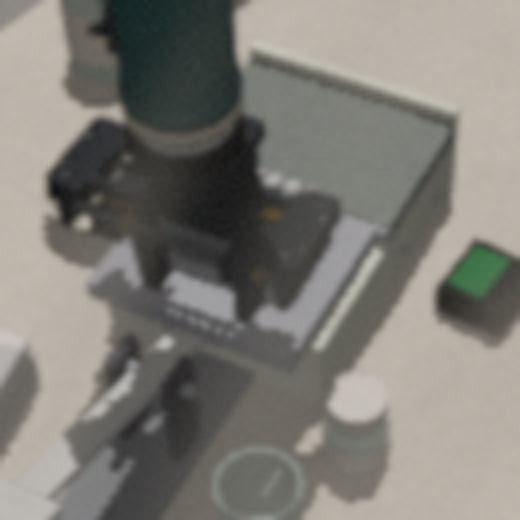

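The fingers are down between the lip and the rack with no contact. Next I push.

Emit:
apply_moves:
  linear:
    - [0, -0.01, 0]
    - [0, -0.02, 0]
    - [0, -0.03, 0]
    - [0, -0.037, 0]
    - [0, -0.044, 0]
    - [0, -0.051, 0]
    - [0, -0.058, 0]
    - [0, -0.065, 0]
    - [0, -0.072, 0]
    - [0, -0.079, 0]
  yaw: [0, 0, 0, 0, 0, 0, 0, 0, 0, 0]
  grip: [0.06, 0.06, 0.06, 0.06, 0.06, 0.06, 0.06, 0.06, 0.06, 0.06]

```text
t: 3.25
ee_pos: [0.5544, -0.1107, 0.0956]
eef_rot: [-0.078, 0.703, 0.078, 0.703]
contact_force: [-0.8, 3.0, 1.7]
width: 0.06
```

```bash
python3 -c "
from h import *
snap('side','side3')
snap('top','top3')
crop('side3',180,90,310,220,4,'c5')
crop('top3',200,90,370,230,4,'c6')
go(-3.5,-108,95,0)"
```

```text
t 3.35 well now [ -3.7 -44.7  95.6] jaw rel -0.3 F [ 0.2 -0.6 -0.2] w 0.0602
target [ 0.5689 -0.1732  0.095 ] tool shift [ 0.0006 -0.0633  0.0005] yaw -0.0061 | well axes in tool x: [0.    0.006 1.   ] y: [-0.001  1.    -0.006]
```

View pics/c5.png

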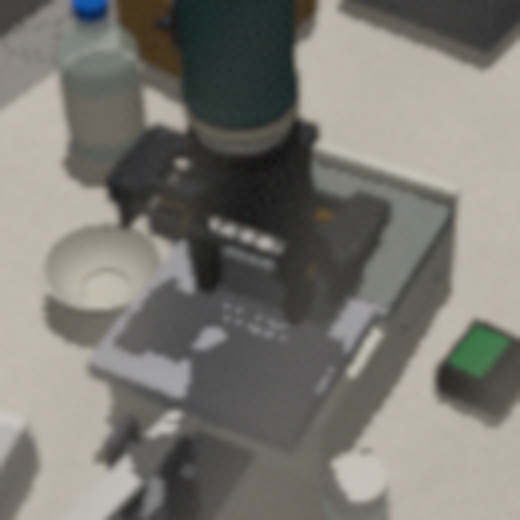

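View pics/c6.png

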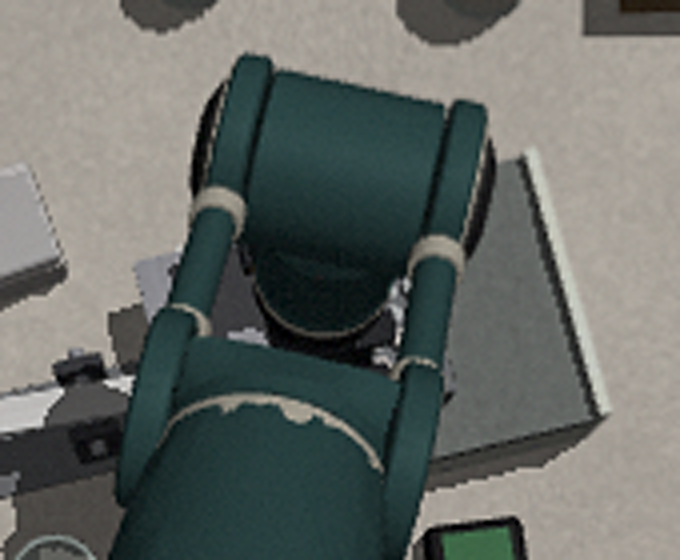

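The rack is sliding ahead of the fingers with its caps level, and the push was 3 N. I continue across the hinge.

Emit:
apply_moves:
  linear:
    - [0, -0.007, 0]
    - [0, -0.014, 0]
    - [0, -0.021, 0]
    - [0, -0.028, 0]
    - [0, -0.035, 0]
    - [0, -0.042, 0]
    - [0, -0.049, 0]
    - [0, -0.055, 0]
    - [0, -0.06, 0]
    - [0, -0.063, 0]
  yaw: [0, 0, 0, 0, 0, 0, 0, 0, 0, 0]
  grip: [0.06, 0.06, 0.06, 0.06, 0.06, 0.06, 0.06, 0.06, 0.06, 0.06]

```text
t: 4.18
ee_pos: [0.5683, -0.1724, 0.0957]
eef_rot: [-0.077, 0.703, 0.077, 0.703]
contact_force: [-0.3, 0.8, -0.7]
width: 0.0602
```

Emit:
apply_moves:
  linear:
    - [0, 0.01, 0]
    - [0, 0.03, 0]
    - [-0.03, 0.05, 0]
    - [-0.07, 0.08, 0]
    - [-0.105, 0.11, 0]
    - [-0.105, 0.14, 0]
    - [-0.105, 0.175, 0]
    - [-0.105, 0.21, 0]
    - [-0.105, 0.245, 0]
    - [-0.105, 0.28, 0]
  yaw: [0, 0, 0, 0, -0.1, -0.2, -0.3, -0.4, -0.5, -0.6]
  grip: [0.06, 0.06, 0.06, 0.06, 0.06, 0.06, 0.04, 0.02, 0, 0]

```text
t: 5.02
ee_pos: [0.5061, 0.1037, 0.2014]
eef_rot: [-0.284, 0.647, 0.283, 0.648]
contact_force: [0.2, -0.5, -0.2]
width: 0.0357
```

```bash
python3 -c "
from h import *
snap('side','side4')
snap('top','top4')
crop('side4',180,90,310,220,4,'c7')
crop('top4',200,90,370,230,4,'c8')
go(0,262,200,90)"
```

```text
t 5.1167 well now [ -3.  178.6 201.1] jaw rel 34.5 F [ 0.3 -0.2  0.7] w 0.0275
target [0.4897 0.1882 0.2   ] tool shift [0.0012 0.0671 0.0497] yaw -0.9689 | well axes in tool x: [ 0.001 -0.566  0.824] y: [0.002 0.824 0.566]
```

View pics/c7.png

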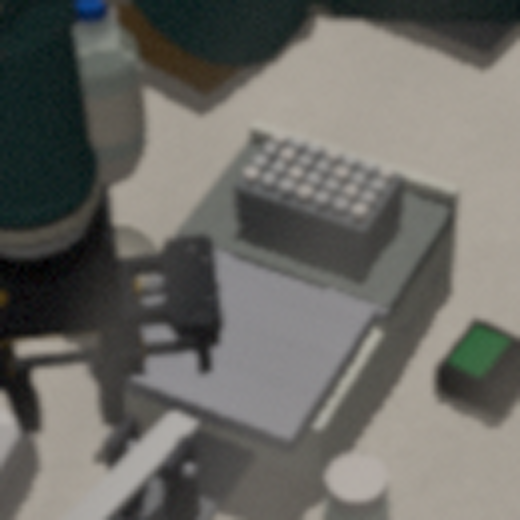

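View pics/c8.png

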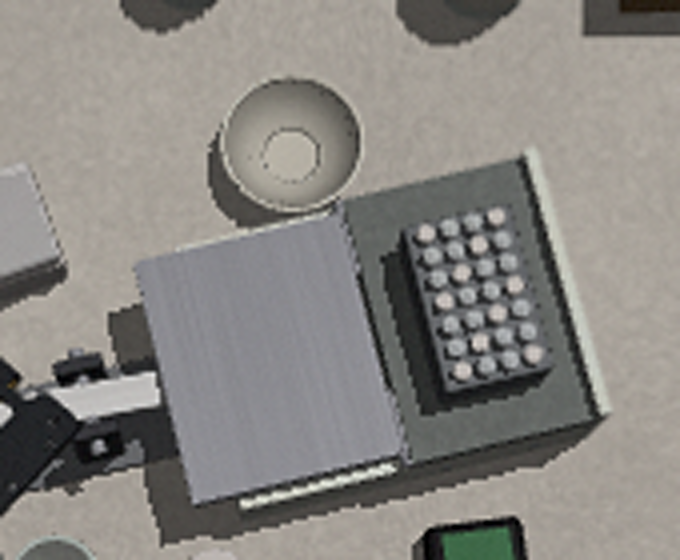

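The rack stands upright and wholly on the grey shelf, with its caps centred at crop (480,294) and a clear gap to the hinge. Next I go over the pad.

Emit:
apply_moves:
  linear:
    - [0, 0.02, 0.015]
    - [0, 0.04, 0.03]
    - [0, 0.06, 0.045]
    - [0, 0.067, 0.05]
    - [0, 0.067, 0.05]
    - [0, 0.067, 0.05]
    - [0, 0.067, 0.05]
    - [0, 0.067, 0.05]
    - [0, 0.067, 0.05]
    - [0, 0.067, 0.05]
  yaw: [-0.1, -0.2, -0.3, -0.4, -0.5, -0.6, -0.7, -0.8, -0.9, -0.969]
  grip: [0, 0, 0, 0, 0, 0, 0, 0, 0, 0]

```text
t: 5.95
ee_pos: [0.4921, 0.1836, 0.2008]
eef_rot: [0.552, -0.442, -0.552, -0.442]
contact_force: [0.6, 0.0, -0.5]
width: 0.0004
```

```bash
python3 -c "
from h import *
f=load('top4');q=np.load('q.npy')
for p in[(427,233),(497,216),(462,371),(534,355)]: print((inv(q,onz(f,np.array(p)/4+[200,90],.13))*1e3).round(1))
snap('side','side5');crop('side5',130,130,280,290,3.5,'c9')
go(0,262,140,90)"
```

```text
[  39.7 -131.1  130. ]
[  39.9 -176.1  130. ]
[ -50.2 -129.5  130. ]
[ -51.1 -174.9  130. ]
t 6.0 well now [  1.3 256.9 200.8] jaw rel 89.9 F [ 0.3  0.  -0.9] w 0.0006
target [0.4897 0.1882 0.14  ] tool shift [0.0608 0.0014 0.0051] yaw -0.0017 | well axes in tool x: [ 0.    -1.     0.002] y: [-0.     0.002  1.   ]
```

View pics/c9.png

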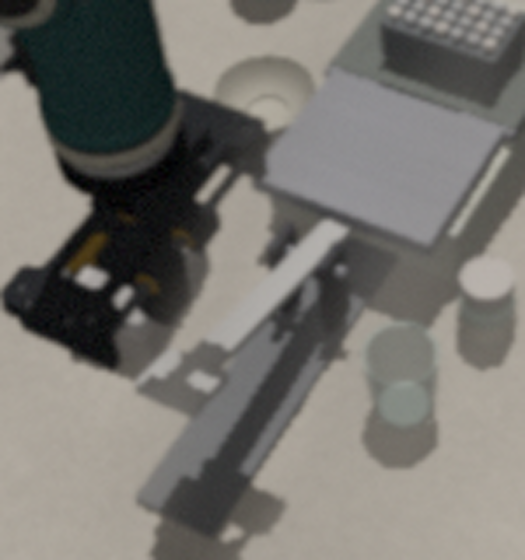

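The rack's centre is at well y = -153 mm. The closed fingers stand above the pad, which is at about (185,375) in the crop. I descend now.

Emit:
apply_moves:
  linear:
    - [0.02, 0.001, 0.003]
    - [0.04, 0.001, 0.004]
    - [0.05, 0.001, 0.004]
    - [0.056, 0.001, 0.004]
    - [0.062, 0.001, 0.004]
    - [0.068, 0.001, 0.004]
    - [0.074, 0.001, 0.004]
    - [0.08, 0.001, 0.004]
  yaw: [0, 0, 0, 0, 0, 0, 0, 0]
  grip: [0, 0, 0, 0, 0, 0, 0, 0]

```text
t: 6.67
ee_pos: [0.4915, 0.1887, 0.1222]
eef_rot: [0.551, -0.442, -0.551, -0.444]
contact_force: [-2.0, 2.5, 7.0]
width: 0.0006
```

```bash
python3 -c "
from h import *
snap('side','side6');crop('side6',130,130,280,290,3.5,'c10')
go(0,265,60,90)"
```

```text
t 6.7167 well now [  1.7 261.9 121.2] jaw rel 89.5 F [1.3 3.1 5. ] w 0.0002
target [0.489  0.1912 0.06  ] tool shift [0.0612 0.0019 0.003 ] yaw -0.008 | well axes in tool x: [ 0.003 -1.     0.008] y: [0.001 0.008 1.   ]
```

View pics/c10.png

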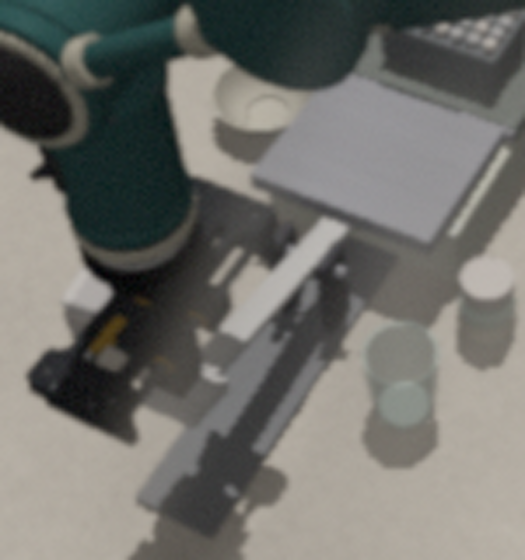

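Contact is at 5–7 N and the flap lip has begun to lift. I keep pressing, following the arc.

Emit:
apply_moves:
  linear:
    - [0.007, 0.001, 0.002]
    - [0.014, 0.001, 0.004]
    - [0.021, 0.001, 0.005]
    - [0.028, 0.001, 0.005]
    - [0.035, 0.001, 0.006]
    - [0.042, 0.001, 0.006]
    - [0.049, 0.001, 0.006]
    - [0.055, 0.001, 0.006]
    - [0.06, 0.001, 0.005]
    - [0.064, 0.001, 0.005]
  yaw: [0, 0, 0, 0, 0, 0, 0, 0, 0, 0]
  grip: [0, 0, 0, 0, 0, 0, 0, 0, 0, 0]

```text
t: 7.55
ee_pos: [0.4903, 0.1936, 0.0584]
eef_rot: [0.552, -0.441, -0.551, -0.444]
contact_force: [-0.8, 1.6, 7.1]
width: 0.0006
```

```bash
python3 -c "
from h import *
snap('side','side7');crop('side7',130,130,280,290,3.5,'c11')
go(0,264,42,90)"
```

```text
t 7.6 well now [  1.7 267.   57.8] jaw rel 89.6 F [1.4 4.2 4.7] w 0.0004
target [0.4892 0.1902 0.042 ] tool shift [ 0.0157  0.0018 -0.003 ] yaw -0.0077 | well axes in tool x: [ 0.004 -1.     0.008] y: [0.001 0.008 1.   ]
```

View pics/c11.png

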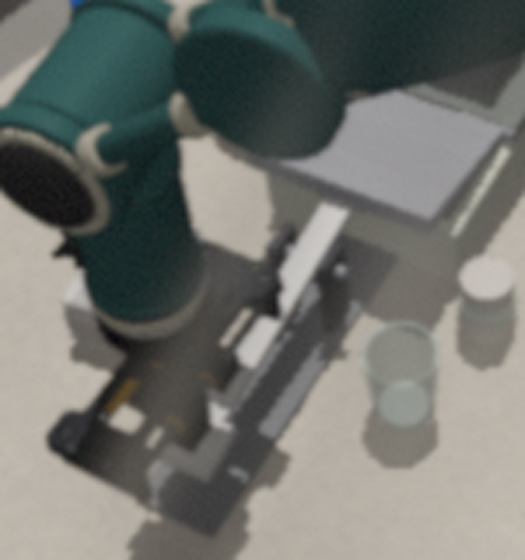

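Emit:
apply_moves:
  linear:
    - [0.004, 0, -0.001]
    - [0.008, 0, -0.001]
    - [0.011, 0, -0.002]
    - [0.013, 0, -0.002]
    - [0.013, 0, -0.002]
  yaw: [0, 0, 0, 0, 0]
  grip: [0, 0, 0, 0, 0]

```text
t: 8.02
ee_pos: [0.4907, 0.1916, 0.0452]
eef_rot: [0.552, -0.441, -0.551, -0.444]
contact_force: [0.8, 4.5, 3.7]
width: 0.0006
```

Emit:
apply_moves:
  linear:
    - [0.002, 0, 0]
    - [0.002, 0, 0]
    - [0.002, 0, 0]
  yaw: [0, 0, 0]
  grip: [0, 0, 0]

```text
t: 8.27
ee_pos: [0.4907, 0.1913, 0.0433]
eef_rot: [0.552, -0.441, -0.551, -0.444]
contact_force: [0.9, 2.9, 5.5]
width: 0.0005
```

Emit:
apply_moves:
  linear:
    - [0.002, 0, 0]
    - [0.002, 0, 0]
    - [0.002, 0, 0]
  yaw: [0, 0, 0]
  grip: [0, 0, 0]

```text
t: 8.52
ee_pos: [0.4908, 0.1909, 0.0413]
eef_rot: [0.552, -0.441, -0.551, -0.444]
contact_force: [1.5, 0.7, 6.0]
width: 0.0005
```

Emit:
apply_moves:
  linear:
    - [0.0015, 0, 0]
    - [0.0015, 0, 0]
    - [0.0015, 0, 0]
  yaw: [0, 0, 0]
  grip: [0, 0, 0]

```text
t: 8.77
ee_pos: [0.4909, 0.1907, 0.0398]
eef_rot: [0.552, -0.441, -0.55, -0.444]
contact_force: [0.9, 0.2, 6.0]
width: 0.0009
```

Emit:
apply_moves:
  linear:
    - [0.0015, 0, 0]
    - [0.0015, 0, 0]
    - [0.0015, 0, 0]
  yaw: [0, 0, 0]
  grip: [0, 0, 0]

```text
t: 9.02
ee_pos: [0.491, 0.1906, 0.0393]
eef_rot: [0.553, -0.441, -0.55, -0.444]
contact_force: [-1.0, -1.1, 12.1]
width: 0.0003
```

The force doubled while z barely moved, so the lever is on its stop. I add a little margin.

Emit:
apply_moves:
  linear:
    - [0.0015, 0, 0]
    - [0.0015, 0, 0]
    - [0.0015, 0, 0]
    - [0.0015, 0, 0]
  yaw: [0, 0, 0, 0]
  grip: [0, 0, 0, 0]

```text
t: 9.35
ee_pos: [0.4912, 0.1907, 0.039]
eef_rot: [0.553, -0.441, -0.55, -0.444]
contact_force: [-4.8, -2.1, 21.4]
width: 0.0004
```

```bash
python3 -c "
from h import *
snap('side','side8');snap('top','top8')
crop('side8',130,90,310,290,3,'c12');crop('top8',135,100,365,265,3.4,'c13')
go(0,264,40,90)"
```

```text
t 9.45 well now [  2.  264.   39.1] jaw rel 89.6 F [-4.3 -2.9 20.5] w 0.0005
target [0.4892 0.1902 0.04  ] tool shift [-0.0009  0.002  -0.0001] yaw -0.0071 | well axes in tool x: [ 0.004 -1.     0.007] y: [-0.     0.007  1.   ]
```

View pics/c12.png

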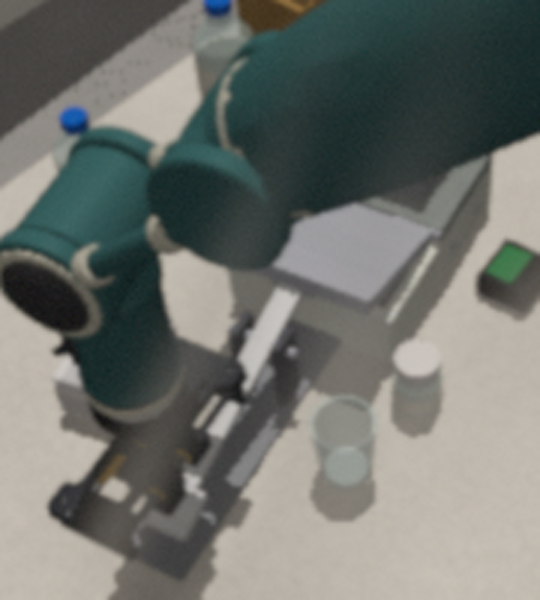

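View pics/c13.png

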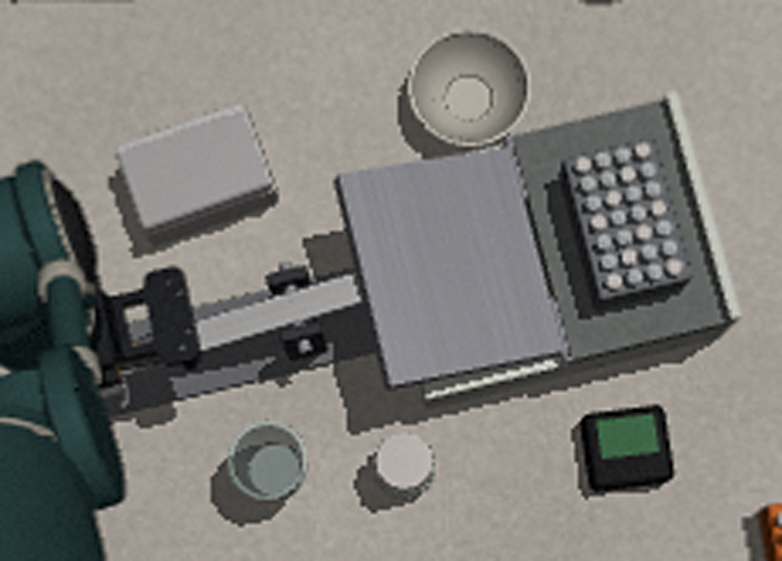

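```bash
python3 -c "
from h import *
f=load('top8');q=np.load('q.npy')
for a in(0,.13,.26):
  y=-90+140*np.cos(a);z=80+140*np.sin(a)
  print(a,((proj(f,w2w(q,np.array([[82,y,z],[-82,y,z]])/1e3))-[135,100])*3.4).round(0).tolist())
s=ctrl.observe();print(s['t'],s['contact_force'])
print(ctrl.close_job())"
```

```text
0 [[333.0, 186.0], [383.0, 393.0]]
0.13 [[333.0, 179.0], [385.0, 388.0]]
0.26 [[337.0, 171.0], [389.0, 384.0]]
9.45 [-4.28364143 -2.85963873 20.54042114]
the job is handed in; nothing more can be done
None
```

The rack is on the fixed shelf, and I handed the job in at 9.45 s with the fingers still holding the lever down and the flap open.

- **Rack:** I pushed it across the hinge with two spread fingers, with at most about 3 N in the force readings. It stands upright with its centre at about well y = -153 mm, past the -127 mm needed, and it had not moved in the last top picture.
- **Lever and flap:** I pressed the pad with closed fingers. At the stop, the force rose from 6 N to about 20 N while the height stayed at 39 mm. In the last top picture the flap's lip corners were at (338,177) and (391,385). Shut, the prediction is (333,186) and (383,393); fully open, it is (337,171) and (389,384).
- **Disagreement:** One lip corner was a few enlarged-crop pixels (1–2 camera pixels) off the fully-open prediction, which is about the error of the well fit. I take the flap as open, but the lever force is the stronger evidence that it reached its stop.
- **Other items:** The bowl, box, glass, jar and timer showed no movement in the last top picture. I did not check the bench items outside that crop. After handing in I could not check again.

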